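# Vent a sealed dry box

### The job

The dry box on the bench has just had its drawer loaded with fresh desiccant: first push the drawer fully home while the lid is still shut, then pull the lid up by its bar until the sticky seal lets go, and vent the trapped air by holding the lid still and slightly open, its front edge about 30 mm above its shut position. Finish while holding the lid there; do not throw it wide open, and leave the other things on the bench where they stand.

Things in the scene. Friction and masses are not known exactly. Their poses are not given: they have to be found in the camera images.
- dry_box: Fixed blue box, 150 mm (x) by 200 mm (y), 103 mm high with the lid. Origin: centre of its underside, on the bench top. Its own x axis points from the front (lid bar side, nearer the robot) to the hinges at the back; its own y axis points to the drawer's side (the robot's left), z up. It stands at a yaw up to about 0.25 rad either way.
- dry_drawer (a joint): Slide of the desiccant drawer under the chamber, in the box's +y side: 0 = fully home, positive = metres pulled out along the box's +y. Starts 40 to 70 mm out; a push of about 2 N moves it; it stays where it is left.
- drawer_pull (a point): Centre of the outer (+y) face of the drawer's black T-shaped pull: an upright plate 50 mm (box x) by 46 mm high (17 to 63 mm above the bench) and 10 mm thick, standing 38 mm off the drawer front on an aluminium stem. Moves with the drawer; its axes are those of the box.
- dry_lid (a joint): Hinge of the lid, at the back of the box: 0 = shut, positive = front edge raised, rad. Starts shut, stuck by its rubber seal: it takes roughly 10 to 15 N of upward pull on the bar; the seal lets go within about 0.06 rad, after which the lid is light (about 2 N at the bar). Let go, it falls back and rests nearly shut on the bead of the seal, at about 0.06 rad; it does not stay open by itself.
- lid_bar (a point): Centre of the aluminium bar handle on the lid: a round bar 12 mm thick, 90 mm long between its posts, lying along the box's y, its axis 38 mm above the lid's top and 132 mm in front of and 46 mm above the hinge line. With the lid shut it is 144 mm above the bench and 52 mm in front of the box's centre. Tilts with the lid.
- lid_front (a point): Middle of the lid's front edge, 164 mm in front of the hinge line; 96 mm above the bench with the lid shut.
- filler_tub: White tub, 72 mm wide, 68 mm high, left of the box and a little farther back; origin centre of underside. To be left alone.
- tape_roll: Roll of masking tape lying flat, 98 mm across, 25 mm high, at the left; origin centre of underside. To be left alone.
- sanding_block: Cork-coloured sanding block, 58 x 105 x 34 mm, at the left; origin centre of underside. To be left alone.
- wood_star: Flat wooden star, 73 x 84 x 12 mm, at the left; origin centre of underside. To be left alone.
- glue_bottle: White glue bottle with a pointed cap, 48 mm wide, 154 mm high, at the far left; origin centre of underside. To be left alone.

How it is judged:
On the way, in this order (a step that is already met when the one before it is completed fails the run):
1. the drawer is fully home while the lid is still shut (value of joint dry_drawer below 0.004 m and value of joint dry_lid below 0.03 rad), for 0.2 s.
2. the lid has broken free of its seal, the drawer still home (value of joint dry_lid above 0.1 rad and value of joint dry_drawer below 0.006 m), for 0.2 s.
At the end, for the whole second after the job is handed in: The lid is held still by the fingers (below 0.05 rad/s) at 0.11 to 0.27 rad, that is with its front edge about 18 to 44 mm above its shut position; the drawer is home to within 6 mm (value of joint dry_lid between 0.11 and 0.27 rad and velocity of joint dry_lid between -0.05 and 0.05 rad/s and contact force between the fingers and dry_lid above 0.5 N and value of joint dry_drawer below 0.006 m); the arm keeps its last pose, push and grip.
It fails at once if the lid is thrown wide open (beyond 0.5 rad) (value of joint dry_lid above 0.5 rad).
It fails at once if another thing on the bench is shifted by more than 30 mm (distance of any of filler_tub, tape_roll, sanding_block, wood_star, glue_bottle from where it was at the start of the episode above 0.03 m).
It also fails if it takes over 48 s, if anything falls off the work surface, if the arm or the gripper's body presses on something with over 40 N, if the wrist force passes 120 N, or if a joint passes its speed limit or range.

### The arm

A 6-joint arm with a two-finger parallel gripper is mounted at the origin on a cart in front of the work surface, level with it; the furniture and walls round the work are solid. World frame = base frame: x ahead of the robot, y to its left, z up, the work surface at z = 0. Lengths are in m, angles in rad, forces in N, time in s.
With the tool pointing down it reaches from about 0.375 to 0.975 m from the base axis. Payload 3.8 kg.
Tool frame: the origin (TCP) lies on the mounting face of the last link; the fingertips stand 173 mm ahead of it and the grasp point (between the pads) lies 155 mm ahead of it; z points along the fingers, y is the line along which they close (so a half turn about z gives the same grasp; the last joint's range is limited). The gripper opens to 85 mm and grips with 20 to 120 N. Pads are 22 mm wide; open, the fingers measure 114 mm over their backs; the gripper's body (76 mm by 85 mm) begins 54 mm behind the grasp point. The pads swing forward as they close: fully open they stand 13 mm farther back than shut.
Start: joints at [1.142, 0.264, 1.604, -0, 1.274, -0.037], TCP at [0.258, 0.624, 0.405] pointing down, gripper open.
Joint ranges: [-2.63, 2.63], [-0.94, 2.18], [0.31, 2.57], [-1.31, 4.45], [0, 2.66], [-2.55, 2.55]. Speed limits (rad/s): [2.57, 2.57, 3.14, 3.14, 3.14, 3.14].

### API

Orientations are given as a rotation vector (axis times angle).
In Python, from workcell import bot gives the robot as it stands.
- The arm moves only by the tool drive_tool, never from a script. Its argument "increments" is a list of rows, each an object with "delta_pos": the shift along the tool's x, y, z in mm, a list of three; "turn": the turn about the tool's z in rad; "jaw": the opening, from -1 (shut) to 1 (fully open). A call has 1 to 8 rows; each row shifts and turns the commanded pose from where the row before left it, along the tool's axes as they then stand; what a row does not reach is not made up. A row lasts 1/12 s, in which the tool goes at most 41.7 mm and 7.16 degrees, less where a joint would pass 70% of its speed; a pose out of reach is approached as far as the arm can. A call is refused whole if a number of a shift passes 41.7 or a number of a turn 0.125, either way. A call with a gripper value outside its range is refused whole. The fingers move at their own pace and stop on an object; "grip_force" is the grip in N (left out, the last holds). Time passes only in rows, so rows that do not move let the fingers close. It gives the time, the measured TCP pose, the force, the opening and the grip force at its end, in the units of the state.
- bot.read_state(): the state, without advancing time (a new reading comes with each control period).
- bot.read_camera(name): name is "scene" or "top" or "wrist"; returns a dict with "pixels" (480x640x3 uint8, red, green, blue), "fovy" (degrees; the focal length in pixels is half the picture's height over the tangent of half this angle, whatever the lens; pixels are square), "cx", "cy" (the principal point, pixels), "camera_from_world" (4x4, takes a point from world to camera coordinates); the wrist camera has in their place "hand_eye" (4x4, takes a point from camera to tool coordinates, whose origin is the TCP and whose axes are the flange's). Camera axes: x right, y down, z forward; pixel columns grow to the right and rows downward; lengths in m; the calibration is good to about 2 mm. A picture is of the moment at which its call begins: read the wrist's pose just before it. There is no depth.
- bot.finish_job(): hands the job in; it is judged then, once.
The state is a dict: "time": time; "q": joint angles; "joint_vel": joint speeds; "joint_torque": joint torques, N m; "tool_pos": TCP position; "tcp_rot": TCP orientation; "wrist_force": force on the tool from outside, world axes, zero at the start; "torque": the same for the moment, N m; "width": opening from 0.0 (shut) to 1.0 (fully open); "grip_force": force on a finger pad.
Only numpy, scipy, OpenCV 4.12 (cv2) and the standard library are available. Lean on these libraries where they do the work, as an engineer would, in place of code of your own. Each camera call takes 0.05 s, during which the arm holds its last target. There are 200 camera calls.

## Working session

There is one attempt and no reset: what is moved stays moved. The work goes in short steps, Python scripts to look and compute and a tool call to move; the robot and the scene stay as the last step left them, time stands still between calls to the robot, and variables do not carry over. Pictures are saved under pics/ and viewed, at most 10 in all, crops included, and the job is handed in when it is done.

Besides the shell and the picture viewer there is one more tool, called after ">>>" by a JSON object that holds its "name" and its "arguments", one argument or row to a line. drive_tool: Moves the arm, as the interface text tells. Its arguments: {"type":"object","properties":{"increments":{"type":"array"},"grip_force":{"type":"number"}},"required":["increments"]}

```bash
mkdir -p pics; ls; python3 - <<'E'
from workcell import bot
import cv2,numpy as np
s=bot.read_state();print(s)
for n in("scene","top"):
    c=bot.read_camera(n);np.savez(f"{n}.npz",**c)
    print(n,c["fovy"],c["cx"],c["cy"],c["camera_from_world"].round(3).tolist() if hasattr(c["camera_from_world"],'round') else c["camera_from_world"])
    cv2.imwrite(f"pics/{n}0.png",c["pixels"][:,:,::-1])
E
```

```text
pics
{'time': 0.0, 'q': array([ 1.14210111e+00,  2.64718606e-01,  1.60538605e+00,  1.62231546e-05,
        1.27369512e+00, -3.69291697e-02]), 'joint_vel': array([-5.62448562e-05,  1.53707129e-03, -7.52483452e-04,  2.73841920e-04,
        6.07008195e-04, -1.49285846e-03]), 'joint_torque': array([ 1.43837551e-04, -5.15128398e+01, -3.67302096e+01,  2.90598646e-04,
        1.29886487e-02,  2.70825836e-05]), 'tool_pos': array([0.25760028, 0.62353176, 0.40337838]), 'tcp_rot': array([-0.61136176, -3.08099592,  0.00336722]), 'wrist_force': array([-0.254639  , -0.16008556, -0.57647495]), 'torque': array([0.02186568, 0.02359499, 0.00481266]), 'grip_force': 0.0, 'width': 0.9983589220744427}
scene 53.234149362612094 314.3063815563349 235.20314580588712 [[-0.949, 0.314, 0.013, 0.525], [0.186, 0.594, -0.783, -0.097], [-0.253, -0.741, -0.622, 1.309], [0.0, 0.0, 0.0, 1.0]]
top 43.471312138030925 305.1386627299581 222.37275812001798 [[0.017, -1.0, -0.018, 0.134], [-0.99, -0.015, -0.138, 0.589], [0.137, 0.02, -0.99, 1.368], [0.0, 0.0, 0.0, 1.0]]
```

View pics/scene0.png

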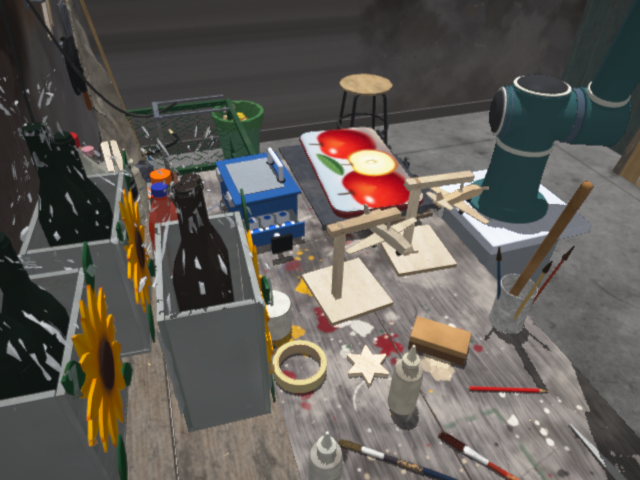

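View pics/top0.png

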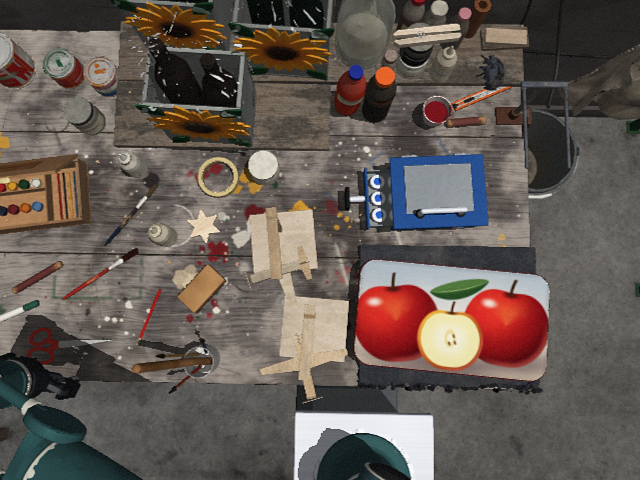

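The scene view shows the blue box at about (258,195) with its drawer pull at (283,243). The top view shows the lid at about (440,190), the bar from about (417,213) to (465,211), the pull at (345,199), and wooden stands at (285,240) and (315,330). I'll zoom in on the box in the top view.

```bash
cat > h.py <<'E'
import numpy as np,cv2
def ray(c,u,v,z):
    f=240/np.tan(np.radians(float(c["fovy"]))/2)
    T=c["camera_from_world"];R=T[:3,:3];o=-R.T@T[:3,3]
    d=R.T@np.array([(u-float(c["cx"]))/f,(v-float(c["cy"]))/f,1])
    return o+d*(z-o[2])/d[2]
def proj(c,p):
    f=240/np.tan(np.radians(float(c["fovy"]))/2)
    T=c["camera_from_world"];q=T[:3,:3]@np.array(p)+T[:3,3]
    return f*q[0]/q[2]+float(c["cx"]),f*q[1]/q[2]+float(c["cy"])
E
python3 - <<'E'
import cv2,numpy as np
from h import *
c=dict(np.load("top.npz"))
im=c["pixels"]
cv2.imwrite("pics/crop.png",cv2.resize(im[145:245,330:500,::-1],None,fx=4.7,fy=4.7,interpolation=cv2.INTER_CUBIC))
for z in(.144,): 
  for p in((417,213),(465,211)):print(ray(c,*p,z))
print(ray(c,345,199,.063))
hsv=cv2.cvtColor(im,cv2.COLOR_RGB2HSV)
m=cv2.inRange(hsv,(100,120,60),(125,255,255));m[:, :385]=0;m[:,500:]=0;m[:140]=0;m[245:]=0
m=cv2.morphologyEx(m,cv2.MORPH_OPEN,np.ones((3,3)))
k=max(cv2.findContours(m,0,2)[0],key=cv2.contourArea)
b=cv2.boxPoints(cv2.minAreaRect(k));print(b)
for p in b:print(ray(c,*p,.106))
for n,x0,x1 in(("stand posts",250,320),):
  for p in((270,210),(275,278),(300,310),(310,398),(350,345),(265,370)):print(p,ray(c,*p,0.1)[:2])
E
```

```text
[ 0.59653184 -0.10069353  0.144     ]
[ 0.60241067 -0.20436321  0.144     ]
[0.6397036  0.05173322 0.063     ]
[[389.28214 157.3353 ]
 [484.67947 153.66617]
 [487.4313  225.21417]
 [392.03397 228.8833 ]]
[ 0.72908563 -0.04559069  0.106     ]
[ 0.74031335 -0.26051038  0.106     ]
[ 0.57730797 -0.26272512  0.106     ]
[ 0.56594325 -0.05136593  0.106     ]
(270, 210) [0.60553789 0.22205273]
(275, 278) [0.45302573 0.20709965]
(300, 310) [0.38375926 0.1503531 ]
(310, 398) [0.19635191 0.12533809]
(350, 345) [0.31015575 0.03995958]
(265, 370) [0.25344512 0.22405255]
```

View pics/crop.png

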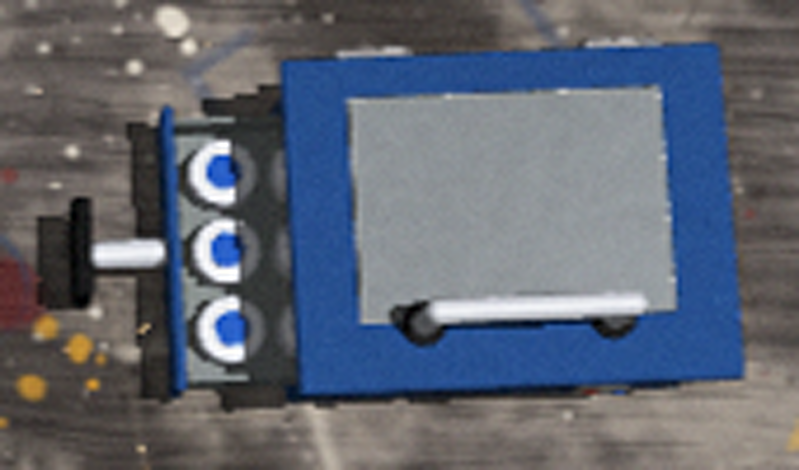

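The crop shows the bar from about (421,211) to (467,209) in top-view pixels, and the pull's outer face at (345,199). From these, the box is at about (0.655,-0.155) with yaw about 0.045, and the pull face is at (0.64,0.052). I'll turn the tool so its y axis lies along the box x axis, rise, and close the gripper.

>>> {"name": "drive_tool", "arguments": {
  "increments": [
    {"delta_pos":[0,0,-30],"turn":0.125,"jaw":-1},
    {"delta_pos":[0,0,-30],"turn":0.125,"jaw":-1},
    {"delta_pos":[0,0,0],"turn":0.125,"jaw":-1},
    {"delta_pos":[0,0,0],"turn":0.125,"jaw":-1},
    {"delta_pos":[0,0,0],"turn":0.125,"jaw":-1},
    {"delta_pos":[0,0,0],"turn":0.125,"jaw":-1},
    {"delta_pos":[0,0,0],"turn":0.125,"jaw":-1},
    {"delta_pos":[0,0,0],"turn":0.125,"jaw":-1}
  ]
}}

```text
time: 0.77
tool_pos: [0.2577, 0.6237, 0.4639]
tcp_rot: [2.021, 2.405, -0.002]
wrist_force: [-0.1, -0.5, -0.3]
width: 0.0
grip_force: 0.0
```

>>> {"name": "drive_tool", "arguments": {
  "increments": [
    {"delta_pos":[0,0,0],"turn":0.12,"jaw":-1},
    {"delta_pos":[0,0,0],"turn":0.013,"jaw":-1},
    {"delta_pos":[0,0,0],"turn":0,"jaw":-1}
  ]
}}

```text
time: 1.02
tool_pos: [0.2577, 0.6238, 0.464]
tcp_rot: [2.167, 2.274, -0.002]
wrist_force: [0.4, -1.2, 1.0]
width: -0.001
grip_force: 0.0
```

>>> {"name": "drive_tool", "arguments": {
  "increments": [
    {"delta_pos":[-27,18,0],"turn":0,"jaw":-1},
    {"delta_pos":[-27,18,0],"turn":0,"jaw":-1},
    {"delta_pos":[-27,18,0],"turn":0,"jaw":-1},
    {"delta_pos":[-27,18,0],"turn":0,"jaw":-1},
    {"delta_pos":[-27,18,0],"turn":0,"jaw":-1},
    {"delta_pos":[-27,18,0],"turn":0,"jaw":-1},
    {"delta_pos":[-27,18,0],"turn":0,"jaw":-1},
    {"delta_pos":[-27,18,0],"turn":0,"jaw":-1}
  ]
}}

```text
time: 1.68
tool_pos: [0.4121, 0.4133, 0.4646]
tcp_rot: [2.166, 2.276, -0.0]
wrist_force: [0.7, 0.4, 0.3]
width: 0.002
grip_force: 0.0
```

>>> {"name": "drive_tool", "arguments": {
  "increments": [
    {"delta_pos":[-27,18,0],"turn":0,"jaw":-1},
    {"delta_pos":[-27,18,0],"turn":0,"jaw":-1},
    {"delta_pos":[-27,18,0],"turn":0,"jaw":-1},
    {"delta_pos":[-27,18,0],"turn":0,"jaw":-1},
    {"delta_pos":[-27,18,0],"turn":0,"jaw":-1},
    {"delta_pos":[-27,18,0],"turn":0,"jaw":-1},
    {"delta_pos":[-27,18,0],"turn":0,"jaw":-1},
    {"delta_pos":[-27,18,0],"turn":0,"jaw":-1}
  ]
}}

```text
time: 2.35
tool_pos: [0.566, 0.2041, 0.4646]
tcp_rot: [-2.166, -2.275, -0.0]
wrist_force: [0.4, 0.4, -0.1]
width: -0.002
grip_force: 0.0
```

>>> {"name": "drive_tool", "arguments": {
  "increments": [
    {"delta_pos":[-27,18,0],"turn":0,"jaw":-1},
    {"delta_pos":[-27,18,0],"turn":0,"jaw":-1},
    {"delta_pos":[-20,18,0],"turn":0,"jaw":-1},
    {"delta_pos":[-20,18,0],"turn":0,"jaw":-1},
    {"delta_pos":[0,0,0],"turn":0,"jaw":-1},
    {"delta_pos":[0,0,0],"turn":0,"jaw":-1}
  ]
}}

```text
time: 2.85
tool_pos: [0.6422, 0.1137, 0.464]
tcp_rot: [-2.169, -2.271, 0.001]
wrist_force: [-0.5, 0.3, -0.5]
width: 0.004
grip_force: 0.0
```

```bash
python3 - <<'E'
from workcell import bot
import cv2,numpy as np
print(bot.read_state()["tool_pos"],bot.read_state()["tcp_rot"])
c=bot.read_camera("wrist");np.savez("w1.npz",**c);print(c["hand_eye"].round(3),c["fovy"],c["cx"],c["cy"])
cv2.imwrite("pics/w1.png",c["pixels"][:,:,::-1])
E
```

```text
[0.64224396 0.11368128 0.46397087] [-2.16914844e+00 -2.27131614e+00  1.24222956e-03]
[[ 0.001 -0.954 -0.3    0.077]
 [ 1.     0.001 -0.    -0.001]
 [ 0.    -0.3    0.954  0.031]
 [ 0.     0.     0.     1.   ]] 65.1962146457968 317.34621959853746 234.9733460515415
```

View pics/w1.png

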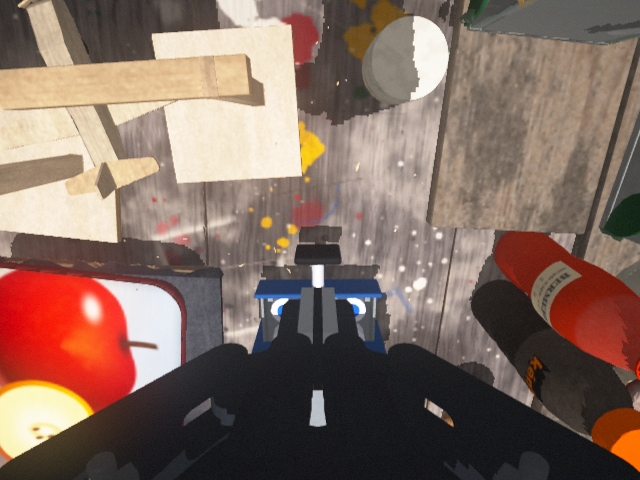

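The wrist view shows the pull at (318,250), centred under the fingers, with nothing in the way of the descent and the stand clear at upper left. I'll descend.

>>> {"name": "drive_tool", "arguments": {
  "increments": [
    {"delta_pos":[0,0,35],"turn":0,"jaw":-1},
    {"delta_pos":[0,0,35],"turn":0,"jaw":-1},
    {"delta_pos":[0,0,35],"turn":0,"jaw":-1},
    {"delta_pos":[0,0,35],"turn":0,"jaw":-1},
    {"delta_pos":[0,0,35],"turn":0,"jaw":-1},
    {"delta_pos":[0,0,35],"turn":0,"jaw":-1},
    {"delta_pos":[0,0,35],"turn":0,"jaw":-1},
    {"delta_pos":[0,0,3],"turn":0,"jaw":-1}
  ]
}}

```text
time: 3.57
tool_pos: [0.6368, 0.1157, 0.209]
tcp_rot: [-2.161, -2.269, 0.016]
wrist_force: [-1.6, 0.3, -2.4]
width: 0.001
grip_force: 0.0
```

>>> {"name": "drive_tool", "arguments": {
  "increments": [
    {"delta_pos":[-12,0,0],"turn":0,"jaw":-1},
    {"delta_pos":[-12,0,0],"turn":0,"jaw":-1},
    {"delta_pos":[-12,0,0],"turn":0,"jaw":-1},
    {"delta_pos":[-12,0,0],"turn":0,"jaw":-1},
    {"delta_pos":[-8,0,0],"turn":0,"jaw":-1},
    {"delta_pos":[-8,0,0],"turn":0,"jaw":-1}
  ]
}}

```text
time: 4.07
tool_pos: [0.6456, 0.0497, 0.2191]
tcp_rot: [2.17, 2.269, 0.006]
wrist_force: [0.9, 1.7, 0.4]
width: -0.005
grip_force: 0.9
```

>>> {"name": "drive_tool", "arguments": {
  "increments": [
    {"delta_pos":[-6,0,0],"turn":0,"jaw":-1},
    {"delta_pos":[-6,0,0],"turn":0,"jaw":-1},
    {"delta_pos":[-6,0,0],"turn":0,"jaw":-1},
    {"delta_pos":[-5,0,0],"turn":0,"jaw":-1},
    {"delta_pos":[-2,0,0],"turn":0,"jaw":-1}
  ]
}}

```text
time: 4.48
tool_pos: [0.6456, 0.0254, 0.2165]
tcp_rot: [-2.17, -2.272, 0.001]
wrist_force: [0.9, 1.8, 1.1]
width: 0.001
grip_force: 0.8
```

>>> {"name": "drive_tool", "arguments": {
  "increments": [
    {"delta_pos":[-4,0,0],"turn":0,"jaw":-1},
    {"delta_pos":[-4,0,0],"turn":0,"jaw":-1},
    {"delta_pos":[-4,0,0],"turn":0,"jaw":-1},
    {"delta_pos":[-2,0,0],"turn":0,"jaw":-1}
  ]
}}

```text
time: 4.82
tool_pos: [0.6463, 0.0116, 0.2165]
tcp_rot: [2.17, 2.272, -0.0]
wrist_force: [0.9, 1.1, 0.7]
width: 0.004
grip_force: 0.8
```

>>> {"name": "drive_tool", "arguments": {
  "increments": [
    {"delta_pos":[-2,0,0],"turn":0,"jaw":-1},
    {"delta_pos":[-2,0,0],"turn":0,"jaw":-1},
    {"delta_pos":[0,0,0],"turn":0,"jaw":-1}
  ]
}}

```text
time: 5.07
tool_pos: [0.6464, 0.0078, 0.2165]
tcp_rot: [-2.17, -2.272, 0.0]
wrist_force: [0.5, 1.1, 0.1]
width: 0.005
grip_force: 0.6
```

>>> {"name": "drive_tool", "arguments": {
  "increments": [
    {"delta_pos":[-2,0,0],"turn":0,"jaw":-1},
    {"delta_pos":[-2,0,0],"turn":0,"jaw":-1},
    {"delta_pos":[0,0,0],"turn":0,"jaw":-1}
  ]
}}

```text
time: 5.32
tool_pos: [0.6464, 0.0067, 0.2166]
tcp_rot: [-2.168, -2.267, -0.006]
wrist_force: [1.2, 13.6, 0.5]
width: 0.001
grip_force: 6.6
```

>>> {"name": "drive_tool", "arguments": {
  "increments": [
    {"delta_pos":[-2,0,0],"turn":0,"jaw":-1},
    {"delta_pos":[-1,0,0],"turn":0,"jaw":-1},
    {"delta_pos":[0,0,0],"turn":0,"jaw":-1}
  ]
}}

```text
time: 5.57
tool_pos: [0.6465, 0.006, 0.2166]
tcp_rot: [-2.167, -2.265, -0.01]
wrist_force: [-0.4, 22.3, 1.7]
width: 0.002
grip_force: 11.0
```

The force rises sharply to 22 N with no further motion, so the drawer is home. I'll hold briefly, back off, rise and check.

>>> {"name": "drive_tool", "arguments": {
  "increments": [
    {"delta_pos":[0,0,0],"turn":0,"jaw":-1},
    {"delta_pos":[0,0,0],"turn":0,"jaw":-1},
    {"delta_pos":[10,0,0],"turn":0,"jaw":-1},
    {"delta_pos":[20,0,0],"turn":0,"jaw":-1},
    {"delta_pos":[0,0,-35],"turn":0,"jaw":-1},
    {"delta_pos":[0,0,-35],"turn":0,"jaw":-1},
    {"delta_pos":[0,0,-35],"turn":0,"jaw":-1},
    {"delta_pos":[0,0,-35],"turn":0,"jaw":-1}
  ]
}}

```text
time: 6.23
tool_pos: [0.6448, 0.0309, 0.3575]
tcp_rot: [-2.169, -2.272, 0.003]
wrist_force: [0.2, -0.1, -0.7]
width: 0.001
grip_force: 0.0
```

>>> {"name": "drive_tool", "arguments": {
  "increments": [
    {"delta_pos":[0,0,-35],"turn":0,"jaw":1},
    {"delta_pos":[0,-20,-20],"turn":0,"jaw":1},
    {"delta_pos":[0,-30,0],"turn":0,"jaw":1},
    {"delta_pos":[0,0,0],"turn":0,"jaw":1},
    {"delta_pos":[0,0,0],"turn":0,"jaw":1},
    {"delta_pos":[0,0,0],"turn":0,"jaw":1}
  ]
}}

```text
time: 6.73
tool_pos: [0.5953, 0.0285, 0.4113]
tcp_rot: [2.17, 2.272, -0.001]
wrist_force: [0.1, -0.0, -0.5]
width: 0.846
grip_force: 0.0
```

```bash
python3 - <<'E'
from workcell import bot
import cv2,numpy as np
s=bot.read_state();print(s["tool_pos"],s["tcp_rot"],s["width"])
t=bot.read_camera("top");np.savez("t2.npz",**t)
c=bot.read_camera("wrist");np.savez("w2.npz",tool_pos=s["tool_pos"],tcp_rot=s["tcp_rot"],**c)
a=cv2.resize(t["pixels"][120:270,320:520],(640,480),interpolation=cv2.INTER_CUBIC)
cv2.imwrite("pics/t2.png",a[:,:,::-1])
cv2.imwrite("pics/w2.png",c["pixels"][:,:,::-1])
E
```

```text
[0.59534238 0.02852905 0.41131346] [ 2.16970183e+00  2.27165113e+00 -9.47179773e-04] 0.8459244428730744
```

View pics/w2.png

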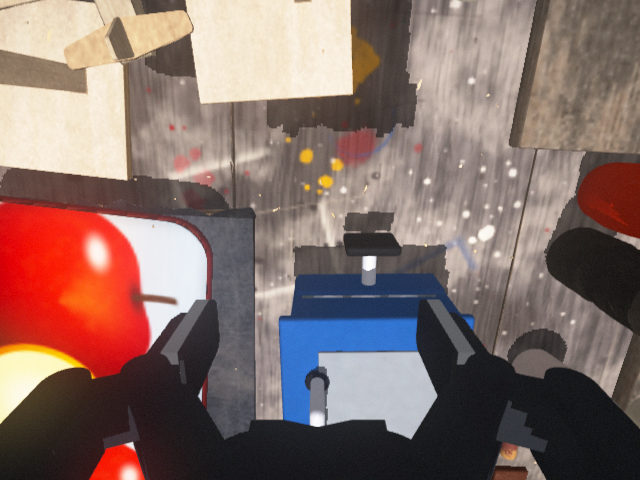

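The wrist view shows the drawer home, with only a thin seam at (370,296). The bar runs vertically at u≈317, so it's centred between the fingers. I'll move over it and descend.

>>> {"name": "drive_tool", "arguments": {
  "increments": [
    {"delta_pos":[-30,0,0],"turn":0,"jaw":1},
    {"delta_pos":[-30,0,0],"turn":0,"jaw":1},
    {"delta_pos":[-30,0,0],"turn":0,"jaw":1},
    {"delta_pos":[-30,0,0],"turn":0,"jaw":1},
    {"delta_pos":[-30,0,0],"turn":0,"jaw":1},
    {"delta_pos":[-33,0,0],"turn":0,"jaw":1},
    {"delta_pos":[0,0,15],"turn":0,"jaw":1},
    {"delta_pos":[0,0,0],"turn":0,"jaw":1}
  ]
}}

```text
time: 7.5
tool_pos: [0.6038, -0.1561, 0.3933]
tcp_rot: [-2.17, -2.266, 0.004]
wrist_force: [-0.5, 0.2, -0.5]
width: 1.001
grip_force: 0.0
```

```bash
python3 - <<'E'
from workcell import bot
import cv2,numpy as np
s=bot.read_state();print(s["tool_pos"],s["tcp_rot"],s["width"])
c=bot.read_camera("wrist");t=bot.read_camera("scene")
a=cv2.resize(t["pixels"][100:280,180:340],(427,480),interpolation=cv2.INTER_CUBIC)
b=cv2.resize(c["pixels"][:,160:480],(320,480))
cv2.imwrite("pics/w3.png",np.hstack([a,b])[:,:,::-1])
E
```

```text
[ 0.60381814 -0.15610234  0.39333156] [-2.17040063 -2.26557917  0.00370151] 1.0012718927351718
```

View pics/w3.png

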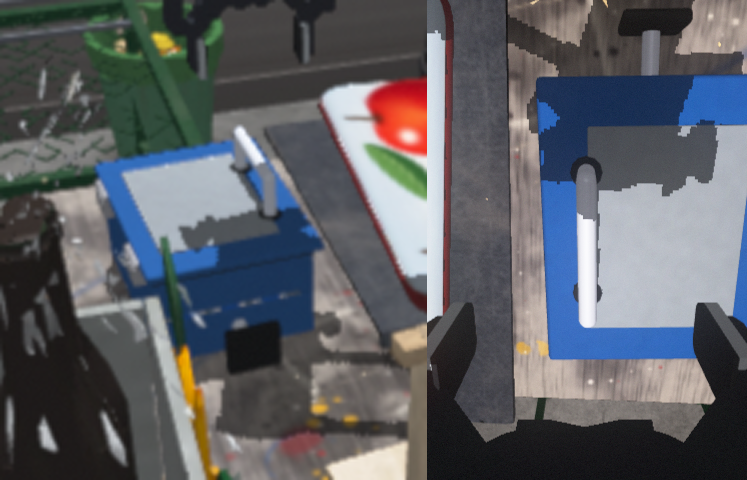

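The wrist crop shows the bar from (318,165) to (320,327) in full-image pixels. Its centre is at about v=246, right under the grasp point. I'll descend and grip.

>>> {"name": "drive_tool", "arguments": {
  "increments": [
    {"delta_pos":[0,0,25],"turn":0,"jaw":1},
    {"delta_pos":[0,0,25],"turn":0,"jaw":1},
    {"delta_pos":[0,0,25],"turn":0,"jaw":1},
    {"delta_pos":[0,0,15],"turn":0,"jaw":1},
    {"delta_pos":[0,0,7],"turn":0,"jaw":1},
    {"delta_pos":[0,0,0],"turn":0,"jaw":1},
    {"delta_pos":[0,0,0],"turn":0,"jaw":1}
  ]
}}

```text
time: 8.18
tool_pos: [0.6044, -0.1534, 0.3003]
tcp_rot: [2.168, 2.273, 0.0]
wrist_force: [0.5, 0.3, 0.8]
width: 0.997
grip_force: 0.0
```

>>> {"name": "drive_tool", "arguments": {
  "increments": [
    {"delta_pos":[0,0,0],"turn":0,"jaw":-1},
    {"delta_pos":[0,0,0],"turn":0,"jaw":-1},
    {"delta_pos":[0,0,0],"turn":0,"jaw":-1},
    {"delta_pos":[0,0,0],"turn":0,"jaw":-1},
    {"delta_pos":[0,0,0],"turn":0,"jaw":-1},
    {"delta_pos":[0,0,0],"turn":0,"jaw":-1},
    {"delta_pos":[0,0,0],"turn":0,"jaw":-1},
    {"delta_pos":[0,0,0],"turn":0,"jaw":-1}
  ],
  "grip_force": 60
}}

```text
time: 8.85
tool_pos: [0.6039, -0.1542, 0.3002]
tcp_rot: [2.17, 2.272, -0.0]
wrist_force: [-1.6, 0.1, 3.1]
width: 0.116
grip_force: 58.5
```

The bar is gripped at 58 N. I'll lift slowly along the arc.

>>> {"name": "drive_tool", "arguments": {
  "increments": [
    {"delta_pos":[0,0.4,-1.5],"turn":0,"jaw":-1},
    {"delta_pos":[0,0.4,-1.5],"turn":0,"jaw":-1},
    {"delta_pos":[0,0.4,-1.5],"turn":0,"jaw":-1},
    {"delta_pos":[0,0.4,-1.5],"turn":0,"jaw":-1},
    {"delta_pos":[0,0.4,-1.5],"turn":0,"jaw":-1},
    {"delta_pos":[0,0.4,-1.5],"turn":0,"jaw":-1}
  ]
}}

```text
time: 9.35
tool_pos: [0.6065, -0.154, 0.3074]
tcp_rot: [-2.17, -2.272, 0.0]
wrist_force: [5.1, -0.6, -3.1]
width: 0.115
grip_force: 60.4
```

>>> {"name": "drive_tool", "arguments": {
  "increments": [
    {"delta_pos":[0,0.5,-1.5],"turn":0,"jaw":-1},
    {"delta_pos":[0,0.5,-1.5],"turn":0,"jaw":-1},
    {"delta_pos":[0,0.5,-1.5],"turn":0,"jaw":-1},
    {"delta_pos":[0,0.5,-1.5],"turn":0,"jaw":-1},
    {"delta_pos":[0,0,0],"turn":0,"jaw":-1}
  ]
}}

```text
time: 9.77
tool_pos: [0.6093, -0.1538, 0.3155]
tcp_rot: [2.168, 2.27, 0.003]
wrist_force: [4.8, -0.4, -5.4]
width: 0.116
grip_force: 59.2
```

>>> {"name": "drive_tool", "arguments": {
  "increments": [
    {"delta_pos":[0,1,-1.5],"turn":0,"jaw":-1},
    {"delta_pos":[0,1,-1.5],"turn":0,"jaw":-1},
    {"delta_pos":[0,1,-1.5],"turn":0,"jaw":-1},
    {"delta_pos":[0,1,-1.5],"turn":0,"jaw":-1},
    {"delta_pos":[0,1,-2],"turn":0,"jaw":-1},
    {"delta_pos":[0,0,0],"turn":0,"jaw":-1},
    {"delta_pos":[0,0,0],"turn":0,"jaw":-1},
    {"delta_pos":[0,0,0],"turn":0,"jaw":-1}
  ]
}}

```text
time: 10.43
tool_pos: [0.6134, -0.1536, 0.3224]
tcp_rot: [-2.17, -2.272, 0.0]
wrist_force: [4.7, -0.9, -6.8]
width: 0.114
grip_force: 59.0
```

```bash
python3 - <<'E'
from workcell import bot
import cv2,numpy as np
s=bot.read_state();print(s["tool_pos"],s["wrist_force"],s["width"])
c=bot.read_camera("wrist");t=bot.read_camera("scene")
a=cv2.resize(t["pixels"][100:280,180:340],(427,480),interpolation=cv2.INTER_CUBIC)
b=cv2.resize(c["pixels"][:,160:480],(320,480))
cv2.imwrite("pics/w4.png",np.hstack([a,b])[:,:,::-1])
E
```

```text
[ 0.61335127 -0.15360402  0.32244186] [ 4.73662663 -0.88947288 -6.84461959] 0.11438031497204308
```

View pics/w4.png

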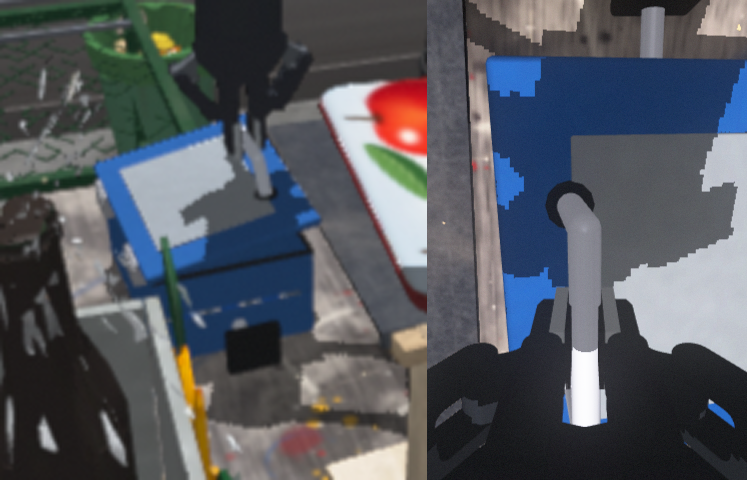

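The scene crop shows the lid's front corner raised from about (322,245) to (320,215), roughly 30 mm. The bar is held between the fingers at (585,350), and the drawer is still home. The tool has risen 22 mm, which corresponds to about 0.17 rad. I'll hand it in.

```bash
python3 -c "
from workcell import bot
print(bot.read_state()['joint_vel'].round(3));print(bot.finish_job())"
```

```text
[ 0.001 -0.002 -0.     0.    -0.001 -0.001]
the job is handed in; nothing more can be done
None
```

I pushed the drawer home with the lid still shut, pulled the lid free of its seal, and handed the job in with the lid held still at about 0.17 rad, front edge roughly 30 mm up; the judge's verdict wasn't shown.

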